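Take the left-hand spinner off a seized desk fan

TASK

This desk fan lies on its back with a seized shaft, and its blade has to come off. The spinner that holds the blade has a left-hand thread: turn it clockwise, as its engraved arrow shows, until its engraved line meets the line on the hub and the thread lets go, then lift it straight off and stand it, line side up, in the large bay of the parts tray. It is plastic: do not force it sideways, down or up, do not lean on the blade or drop the spinner, and leave the rest of the bench as it is.

Things in the scene. Friction and masses are not known exactly. Their poses are not given: they have to be found in the camera images.
- spinner: Spinner nut: white plastic cap with closed top, 44 mm across its ribbed side, 34 mm tall, 28 to 56 g. Origin: centre of its underside, 2 mm above the hub face when home; z up along the thread axis; x towards the engraved line. Three lugs inside it ride the thread of the boss.
- fan: Desk fan head on its back, fixed; seized, so blade and shaft do not turn. Origin on the bench under the vertical shaft axis; x towards the hub's line. Hub face 72 mm across at 140 mm height; three grey blades reach 104 mm from the axis and stay below 137 mm; rear grille hoop 256 mm across at 124 mm.
- hub (a point): Centre of the hub face, on the thread axis. From it stands the boss, 23 mm thick, 25 mm tall, hidden in the spinner: three-start left-hand thread, so turning clockwise seen from above makes the spinner climb. Its lead is coarse, 5 to 30 mm a turn, not known beforehand: follow it by feel. Play 0.7 mm sideways, 0.4 mm up and down. The plastic thread yields if loaded with over about 16 N.
- hub_index (a point): Outer part of the line engraved on the hub face, 30 mm from the axis. The home spinner has its line about 205 degrees anticlockwise of this one; turned clockwise until the lines meet, its lugs have just left the thread and it lifts off freely. Up to 60 degrees further does no harm.
- spinner_line (a point): Rim end of the line engraved in the spinner's top (and down its side), 21 mm from its axis and 34 mm above its underside. A curved arrow engraved beside it points clockwise, the way it comes off. A thin spring washer under the home spinner presses it up with about 2 N.
- tray: Aluminium parts tray, fixed, walls 22 mm high and 4 mm thick. Origin: centre of the large bay's underside (130 x 130 mm inside); a narrow bay with small parts lies beyond it on the tray's +x side, its middle 95 mm from the origin. Floor 4 mm thick.
- tray_bay (a point): Centre of the floor of the tray's large bay, 4 mm above the bench; axes as the tray. The bay is empty: here the spinner is to stand.
- multimeter: Yellow multimeter, 150 x 76 x 37 mm, lying between fan and tray; origin at the centre of its underside. Leave alone.
- solder_reel: Solder reel, 54 mm wide, 40 mm tall; origin at the centre of its underside. Leave alone.
- screw_bowl: Small white bowl, 70 mm wide, 35 mm tall; origin at the centre of its underside. Leave alone.
- clip_ring: Steel ring, 30 mm wide, 8 mm thick, in the tray's narrow bay. Leave alone.
- sleeve: Brass sleeve, 20 mm wide, 18 mm tall, in the tray's narrow bay. Leave alone.
Not all that is in view belongs to the job. Several things have the shape of the spinner; the one meant has the colours described above.

How it is judged:
On the way, in this order (a step that is already met when the one before it is completed fails the run):
1. the spinner has been turned clockwise, still standing on its boss, until its engraved line is at the line on the hub (within about 25 degrees) (x of spinner_line in the frame of hub above 0.019 m and horizontal distance between spinner and hub below 0.004 m and z of spinner in the frame of hub between 0.01 and 0.022 m), for 0.05 s.
2. the spinner has been lifted clear of the boss (z of spinner in the frame of hub above 0.03 m), for 0.05 s.
At the end, for the whole second after the job is handed in: the spinner stands upright (within 7 degrees), line side up, on the floor of the tray's large bay, released and at rest (x of spinner in the frame of tray_bay between -0.046 and 0.046 m and y of spinner in the frame of tray_bay between -0.046 and 0.046 m and z of spinner in the frame of tray_bay between -0.003 and 0.004 m and angle between spinner's own z axis and vertical below 0.12 rad and linear speed of spinner below 0.02 m/s); the robot touches nothing.
It fails at once if the spinner is forced against the fan (more than 16 N between them): pulled while the thread still holds, pushed down, pushed sideways or turned the wrong way (contact force between spinner and fan above 16 N).
It fails at once if the robot leans on the fan (more than 10 N) (contact force between any of the fingers, the arm and fan above 10 N).
It fails at once if the spinner is dropped into the tray (over 0.4 m/s within 20 mm of its floor) or pressed into it (more than 45 N) ((linear speed of spinner above 0.4 m/s and height (world z) of spinner below 0.024 m) or contact force between spinner and tray above 45 N).
It fails at once if another thing on the bench is shifted by more than 15 mm (distance of any of multimeter, solder_reel, screw_bowl, clip_ring, sleeve from where it was at the start of the episode above 0.015 m).
It also fails if it takes over 72 s, if anything falls off the work surface, if the arm or the gripper's body presses on something with over 40 N, if the wrist force passes 120 N, or if a joint passes its speed limit or range.

ROBOT

A 6-joint arm with a two-finger parallel gripper is mounted at the origin on the work surface. World frame = base frame: x ahead of the robot, y to its left, z up, the work surface at z = 0. Lengths are in m, angles in rad, forces in N, time in s.
With the tool pointing down it reaches from about 0.375 to 0.75 m from the base axis. Payload 9 kg.
Tool frame: the origin (TCP) lies on the centre line of the jaws, within the pads' length; the fingertips stand 22 mm ahead of it and the grasp point (between the pads) lies 3 mm ahead of it; z points along the fingers, x is the direction in which the jaws open and shut, and the axes are right-handed (so a half turn about z gives the same grasp; the last joint's range is limited). The gripper opens to 85 mm and grips with 20 to 120 N. Pads are 22 mm wide; open, the fingers measure 114 mm over their backs; the gripper's body (76 mm by 85 mm) begins 54 mm behind the grasp point. The pads swing forward as they close: fully open they stand 13 mm farther back than shut.
Start: joints at [1.042, 0.104, 0.097, 1.564, 0, 1.353], TCP at [0.183, 0.571, 0.253] pointing down, gripper open.
Joint ranges: [-2.99, 2.99], [-0.84, 1.86], [-1.1, 1.16], [-1.84, 2.11], [-1.51, 1.56], [-3.14, 3.14]. Speed limits (rad/s): [2.22, 2.22, 2.57, 3.14, 3.14, 3.14].

INTERFACE

Orientations are given as [roll, pitch, yaw] about the fixed x, y, z axes, in that order (R = Rz(yaw) Ry(pitch) Rx(roll)).
In Python, from rig import ctrl, claw, eyes, job, monitor gives the robot as it stands. Calls block until the motion is done:
- ctrl.reach(position, orientation): joint-space move of the TCP to a pose.
- ctrl.move_straight(position, ori=None, max_speed=0.15): straight line of the TCP; ori=None keeps the orientation; max_speed is the mean speed in m/s.
- ctrl.goto_joints(angles): joint-space move.
- claw.move_gripper(opening): finger opening in m; the grip force is fixed at half the most; returns when the fingers have stopped.
- ctrl.hold(seconds).
- ctrl.solve_ik(position, orientation): joint angles nearest the present ones, or None.
- eyes.snapshot(name): name is "scene" or "top" or "wrist"; returns the picture (420x560x3 uint8, red, green, blue); there is no depth.
- eyes.camera_info(name): a dict with "fx", "fy", "cx", "cy" (pixels), "R" (3x3) and "t" (3): a world point X has camera coordinates R X + t. Camera axes: x right, y down, z forward; pixel columns grow to the right and rows downward; lengths in m; the calibration is good to about 2 mm. The wrist camera is an equidistant fisheye: a pixel r from the principal point sees the ray r / f radians off the axis. A picture is of the moment at which its call begins: read the wrist's pose just before it. camera_info takes no time and is no camera call; for the wrist camera it gives the pose at the moment of the call.
A pose or a line that the arm cannot do raises ctrl.MotionError and nothing moves.
- job.sign_off(): hands the job in, once; it reports no verdict.
Readings, each from a call of its own:
- monitor.get_time(): time.
- monitor.get_joint_positions(): joint angles.
- monitor.get_qd(): joint speeds.
- monitor.get_tau(): joint torques, N m.
- monitor.get_tool_pos(): TCP position.
- monitor.get_tcp_rot(): TCP orientation.
- monitor.get_wrist_force(): force on the tool from outside, world axes, zero at the start.
- monitor.get_moment(): the same for the moment, N m.
- monitor.get_gripper_width(): finger opening in m.
Only numpy, scipy, OpenCV 4.12 (cv2) and the standard library are available. Lean on these libraries where they do the work, as an engineer would, in place of code of your own. Each camera call takes 0.05 s, during which the arm holds its last target. There are 200 camera calls.

## Working session

There is one attempt and no reset: what is moved stays moved. The work goes in short steps, each a Python script; the robot and the scene stay as the last script left them, time stands still between calls to the robot, and variables do not carry over. Pictures are saved under pics/ and viewed, about 8 in all and at most 12, crops included, and the job is handed in when it is done.

```bash
ls; mkdir -p pics; python3 - <<'E'
from rig import ctrl, claw, eyes, job, monitor
import cv2
for n in ("scene","top"):
    im=eyes.snapshot(n); cv2.imwrite(f"pics/{n}0.png",im[:,:,::-1]); 
    print(n,eyes.camera_info(n))
print(monitor.get_time(),monitor.get_tool_pos(),monitor.get_tcp_rot())
E
```

```text
pics
scene {'fx': 429.1408281492371, 'fy': 429.1408281492371, 'cx': 281.68437257963956, 'cy': 211.00046826478362, 'R': array([[-0.89312775,  0.4497319 ,  0.00800231],
       [ 0.2819608 ,  0.57363337, -0.76905323],
       [-0.35045816, -0.68460644, -0.63913465]]), 't': array([ 0.54516083, -0.02218547,  1.28612249])}
top {'fx': 400.65163666676887, 'fy': 400.65163666676887, 'cx': 274.3761859130737, 'cy': 204.4518753068295, 'R': array([[-0.00495804, -0.99995304, -0.00832733],
       [-0.99593373,  0.00568685, -0.08990924],
       [ 0.08995238,  0.0078477 , -0.99591515]]), 't': array([-0.06592139,  0.59205248,  0.9359273 ])}
0.1 [0.18335813 0.57102402 0.25259579] [-3.14132619e+00  1.14399479e-03  1.25997549e+00]
```

View pics/top0.png

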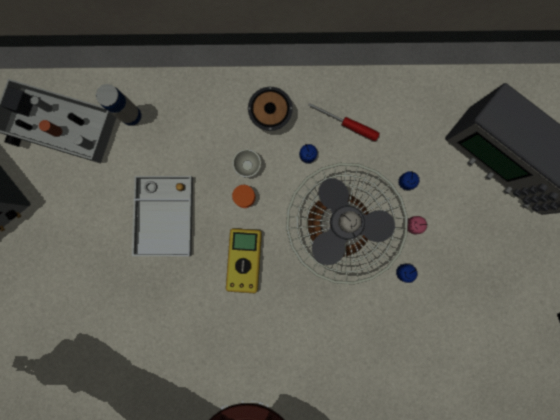

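View pics/scene0.png

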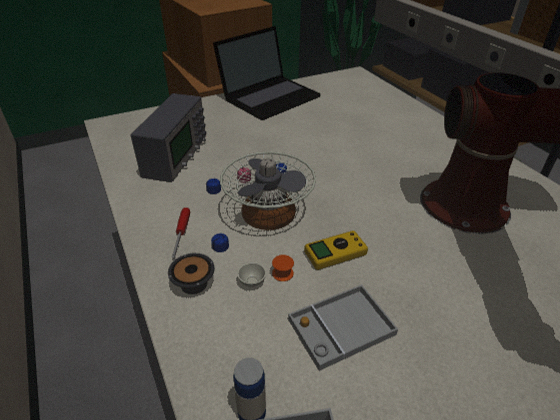

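Candidates for the spinner: the white cap on the fan hub at top (349,221), and lookalikes in pink (418,225) and blue (309,153), (410,180), (407,272). The white bowl (248,164) and orange reel (244,196) could also be confused with it. I choose the white cap on the hub and check it close up.

```bash
cat > h.py <<'E'
from rig import ctrl, claw, eyes, job, monitor
import cv2, numpy as np
def pix2w(n,u,v,z,c=None):
    c=c or eyes.camera_info(n); x,y=(u-c['cx'])/c['fx'],(v-c['cy'])/c['fy']
    if n=='wrist':
        r=np.hypot(x,y); k=np.sin(r)/r if r>1e-9 else 1; d=np.array([x*k,y*k,np.cos(r)])
    else: d=np.array([x,y,1.])
    R=np.array(c['R']); o=-R.T@c['t']; d=R.T@d
    return o+d*(z-o[2])/d[2]
def w2pix(n,X,c=None):
    c=c or eyes.camera_info(n); p=np.array(c['R'])@X+c['t']
    if n=='wrist':
        r=np.hypot(p[0],p[1]); k=np.arctan2(r,p[2])/max(r,1e-9)
        return c['cx']+c['fx']*p[0]*k,c['cy']+c['fy']*p[1]*k
    return c['cx']+c['fx']*p[0]/p[2],c['cy']+c['fy']*p[1]/p[2]
E
python3 - <<'E'
from h import *
print('spin',pix2w('top',349,221,.176))
for n,u,v,z in(('meter',243,261,.037),('bowl',248,164,.035),('reel',244,196,.04)): print(n,pix2w('top',u,v,z))
print('traycorners',[pix2w('top',u,v,.022).round(3) for u,v in((136,178),(193,178),(191,255),(135,254))])
im=cv2.imread('pics/top0.png'); a=cv2.resize(im[191:251,309:389],(800,600),interpolation=3); cv2.imwrite('pics/c1.png',a)
print(eyes.camera_info('wrist'))
for yaw in (0,np.pi/2,-np.pi/2,1.0):
  print(yaw,ctrl.solve_ik([pix2w('top',349,221,.176)[0],pix2w('top',349,221,.176)[1],.25],[np.pi,0,yaw]))
E
```

```text
spin [ 0.54381954 -0.22055751  0.176     ]
meter [0.45790157 0.00513869 0.037     ]
bowl [ 0.68889991 -0.00623203  0.035     ]
reel [0.61101999 0.00282384 0.04      ]
traycorners [array([0.659, 0.268, 0.022]), array([0.658, 0.129, 0.022]), array([0.472, 0.131, 0.022]), array([0.475, 0.265, 0.022])]
{'fx': 325.19226210127806, 'fy': 325.19226210127806, 'cx': 282.3557666715987, 'cy': 210.44522096938238, 'R': array([[ 0.30579703,  0.9520939 , -0.00231912],
       [ 0.9098427 , -0.29150731,  0.29531297],
       [ 0.28048963, -0.09241586, -0.95539776]]), 't': array([-0.59992386, -0.03877659,  0.37914235])}
0 [-0.60797807  0.0630413   0.04809923  1.55585426  0.          0.96281825]
1.5707963267948966 [-0.60797807  0.0630413   0.04809923  1.55585426  0.         -0.60797807]
-1.5707963267948966 [-0.60797807  0.0630413   0.04809923  1.55585426  0.          2.53361458]
1.0 [-0.60797807  0.0630413   0.04809923  1.55585426  0.         -0.03718175]
```

View pics/c1.png

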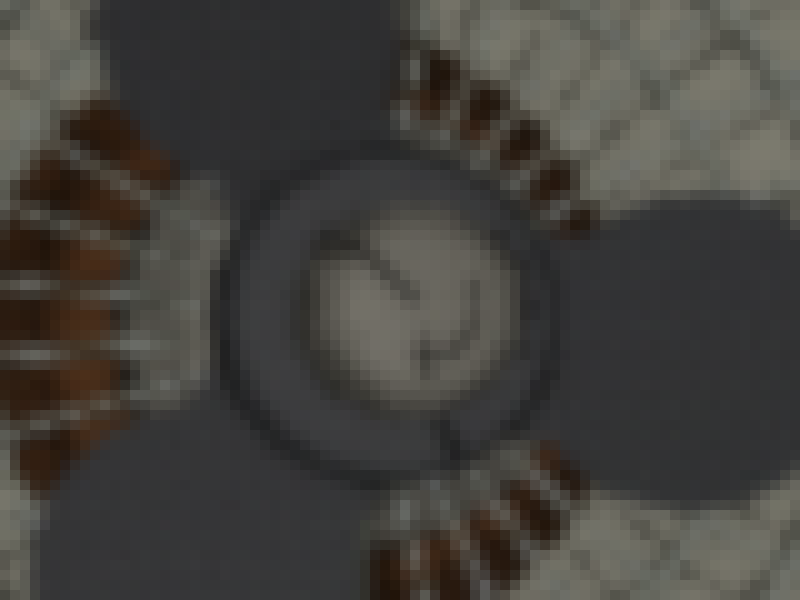

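The crop confirms a white cap. Its line runs from (415,300) to (330,240), about 55° in world. The hub line is at (447,435), about 205°, so the spinner line is roughly 210° anticlockwise of it, which matches the description. The arrow is visible. The wrist joint can make the whole turn in one grasp if j6 starts near -2.8, so I'll go above it and look close.

```bash
python3 - <<'E'
from h import *
ctrl.reach([.5438,-.2206,.29],[np.pi,0,2.19])
print(monitor.get_time(),monitor.get_joint_positions(),monitor.get_tool_pos(),monitor.get_tcp_rot(),monitor.get_wrist_force(),monitor.get_moment())
c=eyes.camera_info('wrist'); im=eyes.snapshot('wrist')
np.save('w1.npy',dict(c=c),allow_pickle=True)
cv2.imwrite('pics/w1.png',im[:,:,::-1]); print(w2pix('wrist',np.array([.5438,-.2206,.176]),c))
E
```

```text
3.15 [-6.07111901e-01  7.54712196e-02  1.33920278e-01  1.62925204e+00
  1.40018236e-04 -1.22699403e+00] [ 0.54400675 -0.22003591  0.29002077] [ 3.14146307e+00 -5.34649366e-05  2.19067845e+00] [-0.48221878 -0.84953622  0.09749365] [ 0.01646341  0.04243646 -0.00931903]
(np.float64(281.96890498525033), np.float64(212.74469766071104))
```

View pics/w1.png

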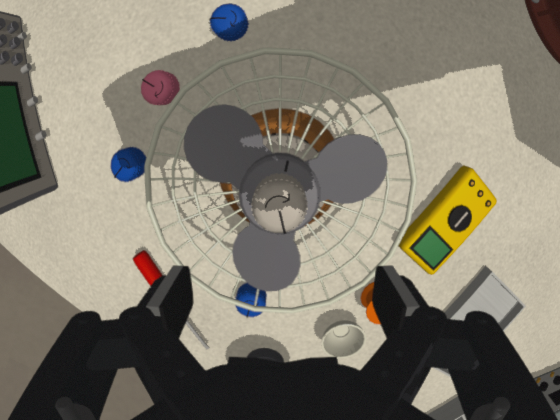

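The wrist view shows the white cap at about (279,206), the hub disc at about (279,195), the cap's line towards (285,232) and the hub line at (287,167). I refine from the blob outlines.

```bash
python3 - <<'E'
from h import *
c=np.load('w1.npy',allow_pickle=True).item()['c']
im=cv2.imread('pics/w1.png'); a=im[145:250,225:335]
cv2.imwrite('pics/w1c.png',cv2.resize(a,None,fx=6,fy=5.7,interpolation=2))
for u,v,z in ((279,206,.176),(279,195,.140)): print(pix2w('wrist',u,v,z,c))
# predicted circles overlay check
b=cv2.resize(im[145:250,225:335],None,fx=5.5,fy=5.5,interpolation=2)
p=pix2w('wrist',279,195,.140,c)
for r,z,col in((.036,.14,(0,255,0)),(.022,.176,(0,0,255))):
    pts=np.array([w2pix('wrist',np.array([p[0]+r*np.cos(t),p[1]+r*np.sin(t),z]),c) for t in np.linspace(0,6.28,80)])
    cv2.polylines(b,[((pts-[225,145]+.5)*5.5).astype(int)],True,col,1)
cv2.imwrite('pics/w1o.png',b)
E
```

```text
[ 0.54077969 -0.22548531  0.176     ]
[ 0.54161667 -0.22536854  0.14      ]
```

View pics/w1o.png

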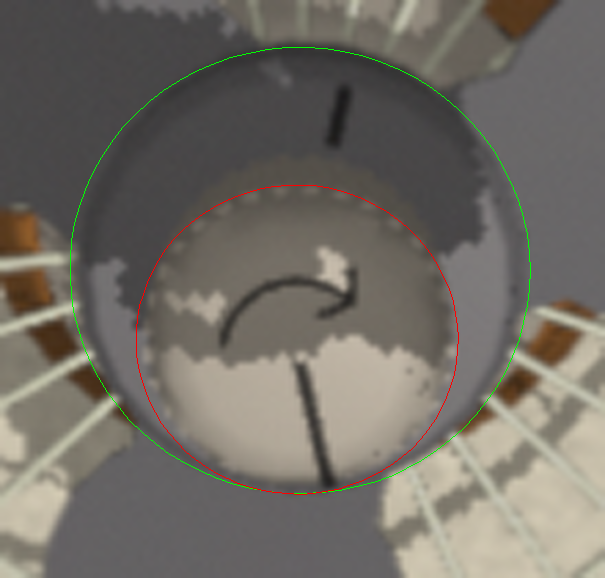

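```bash
cat >> h.py <<'E'
def F(n=4):
    a=[]
    for _ in range(n): a.append(monitor.get_wrist_force()); ctrl.hold(.01)
    return np.mean(a,0)
def probe(c,z,yaw,step=.0005,lim=.006,th=1.5):
    d=np.array([np.cos(yaw),np.sin(yaw),0]); o=[np.pi,0,yaw]; p0=np.array([*c,z])
    b=F(); hits=[]
    for s in (1,-1):
        for k in range(1,int(lim/step)+1):
            ctrl.move_straight(p0+s*k*step*d,o,.02); f=(F()-b)
            if abs(f@d)>th:
                hits.append((monitor.get_tool_pos()-p0)@d); print('hit',s,k*step,hits[-1],f.round(2)); break
        else: print('no hit',s); hits.append(None)
        ctrl.move_straight(p0,o,.02)
    return hits
E
python3 - <<'E'
from h import *
c=[.541,-.2254]; yaw=2.19; o=[np.pi,0,yaw]
ctrl.reach([*c,.23],o); b=F(); print('free',b,monitor.get_time())
ctrl.move_straight([*c,.172],o,.1); print(F()-b,monitor.get_tool_pos())
for w in (.06,.052,.049):
    claw.move_gripper(w); print(w,monitor.get_gripper_width(),(F()-b).round(2),monitor.get_time())
print(probe(c,.172,yaw),monitor.get_time())
E
```

```text
free [ 0.0158856  -0.07959942  0.90788307] 3.5833
[-0.14341537 -0.11186182 -0.95775824] [ 0.5413796  -0.22565415  0.17293692]
0.06 0.059518180576081825 [-0.38  0.37 -0.89] 4.7583
0.052 0.05155432432560529 [-0.24 -0.09 -1.28] 5.0417
0.049 0.04888490381544236 [ 0.25 -0.11 -0.86] 5.2917
hit 1 0.0025 0.0023108889140463456 [ 0.68 -1.55  0.32]
hit -1 0.003 -0.0028595182580006904 [-0.76  2.35  1.01]
[np.float64(0.0023108889140463456), np.float64(-0.0028595182580006904)] 9.0167
```

```bash
python3 - <<'E'
from h import *
yaw=2.19; d=np.array([np.cos(yaw),np.sin(yaw)]); c=np.array([.541,-.2254])-.00027*d
ctrl.reach([*c,.172],[np.pi,0,2.9]); ctrl.reach([*c,.172],[np.pi,0,3.76])
print(monitor.get_joint_positions()[5],monitor.get_time())
h=probe(c,.172,3.76); print(h,monitor.get_time())
d=np.array([np.cos(3.76),np.sin(3.76)])
if None not in h:
    c=c+np.mean(h)*d; ctrl.move_straight([*c,.172],[np.pi,0,3.76],.02); ctrl.hold(.2)
print(c,monitor.get_tool_pos(),F(),monitor.get_moment(),monitor.get_time()); np.save('c.npy',c)
E
```

```text
-2.8041811258497518 10.5667
hit 1 0.0015 0.0013476160225743983 [1.67 1.41 0.94]
hit -1 0.004 -0.003947146258363278 [-1.54 -0.59  1.23]
[np.float64(0.0013476160225743983), np.float64(-0.003947146258363278)] 14.3167
[ 0.54221576 -0.22486635] [ 0.54223966 -0.22484242  0.17199714] [ 0.03118995 -0.04662418 -0.12831496] [ 0.00110792 -0.01527628  0.03342207] 14.8
```

```bash
python3 - <<'E'
from h import *
b=F(8)
for w in (.046,.045,.044,.042):
    claw.move_gripper(w); f=F(); print(w,monitor.get_gripper_width().round(5),(f-b).round(2),monitor.get_moment().round(3),monitor.get_time())
    if np.linalg.norm(f-b)>6: print('STOP'); break
np.save('b.npy',b)
print(monitor.get_tool_pos())
E
```

```text
Traceback (most recent call last):
AttributeError: 'float' object has no attribute 'round'
```

```bash
python3 - <<'E'
from h import *
b=F(8); print(b,monitor.get_gripper_width())
for w in (.045,.044,.042):
    claw.move_gripper(w); f=F(); print(w,round(monitor.get_gripper_width(),5),(f-b).round(2),monitor.get_moment().round(3),monitor.get_time())
    if np.linalg.norm(f-b)>6: print('STOP'); break
np.save('b.npy',b)
print(monitor.get_tool_pos())
E
```

```text
[-0.02980589 -0.30284076 -0.0590659 ] 0.046068641189616615
0.045 0.04494 [0.79 1.24 0.82] [ 0.148 -0.138  0.013] 15.4333
0.044 0.04449 [0.92 1.16 1.15] [ 0.2   -0.187 -0.016] 15.6833
0.042 0.04291 [0.58 1.66 3.09] [ 0.274 -0.107 -0.02 ] 15.9333
[ 0.54231378 -0.22487371  0.17220608]
```

```bash
cat > turn.py <<'E'
from h import *
import sys, json, os
def turn(deg,step=3.,S='st.json',fmax=8):
    b=np.load('b.npy')
    s=json.load(open(S)) if os.path.exists(S) else dict(p=[*np.load('c.npy'),.1722],yaw=3.76,lead=.018,tot=0.)
    p=np.array(s['p']); done=0; i=0
    while done<deg-1e-6:
        s['yaw']-=np.radians(step); done+=step; s['tot']+=step
        p[2]+=s['lead']*step/360
        ctrl.move_straight(p,[np.pi,0,s['yaw']],.05)
        for k in range(3):
            f=F(3)-b
            if np.linalg.norm(f)>fmax: print('big',f.round(1))
            p[2]+=np.clip(5e-5*f[2],-2e-4,2e-4); p[:2]+=np.clip(4e-5*f[:2],-1.5e-4,1.5e-4)
            s['lead']=float(np.clip(s['lead']+.0003*f[2],.003,.032))
            if np.linalg.norm(f)<3.5: break
            ctrl.move_straight(p,[np.pi,0,s['yaw']],.05)
        s['p']=p.tolist(); json.dump(s,open(S,'w'))
        if i%2==0 or np.linalg.norm(f)>5: print(s['tot'],f.round(1),'Mz',round(float(monitor.get_moment()[2]),2),'p',(p*1e3).round(2),'z',round(monitor.get_tool_pos()[2]*1e3,2),'L',round(s['lead']*1e3,1),'t',round(monitor.get_time(),2),'w',round(monitor.get_gripper_width()*1e3,2))
        i+=1
        if np.linalg.norm(f)>fmax: print('STOP'); return
E
python3 - <<'E'
from turn import *
claw.move_gripper(.038); print((F()-np.load('b.npy')).round(2),monitor.get_gripper_width())
turn(24)
E
```

```text
[0.28 2.53 5.24] 0.04249032715881298
3.0 [ 0.5 -0.1  1.9] Mz -0.0 p [ 542.27 -224.8   172.83] z 172.57 L 21.2 t 17.01 w 42.5
9.0 [-0.4  0.5  0.9] Mz 0.07 p [ 542.25 -224.77  173.33] z 173.09 L 22.0 t 17.56 w 42.22
15.0 [0.3 0.2 0.2] Mz -0.03 p [ 542.27 -224.73  173.71] z 173.58 L 22.1 t 18.11 w 42.28
21.0 [-0.   0.6 -1.1] Mz 0.01 p [ 542.27 -224.69  173.99] z 174.0 L 21.6 t 18.66 w 42.21
```

```bash
python3 - <<'E'
from turn import *
turn(36)
c=eyes.camera_info('wrist'); im=eyes.snapshot('wrist'); np.save('w2.npy',dict(c=c),allow_pickle=True)
cv2.imwrite('pics/w2.png',cv2.resize(im[130:340,170:390,::-1],None,fx=2.8,fy=2.8,interpolation=2))
E
```

```text
27.0 [-0.4  0.6 -0.1] Mz 0.03 p [ 542.25 -224.62  174.33] z 174.35 L 21.5 t 19.21 w 42.91
33.0 [ 0.5  0.6 -0.9] Mz 0.0 p [ 542.29 -224.57  174.63] z 174.66 L 21.1 t 19.76 w 42.47
39.0 [-0.   0.2 -0. ] Mz 0.06 p [ 542.29 -224.56  174.98] z 174.98 L 21.1 t 20.31 w 42.68
45.0 [ 0.4  0.1 -0.5] Mz 0.04 p [ 542.3  -224.56  175.29] z 175.3 L 20.9 t 20.86 w 42.42
51.0 [0.5 0.6 0.2] Mz 0.0 p [ 542.35 -224.54  175.66] z 175.7 L 21.0 t 21.41 w 42.64
57.0 [-0.   0.4  0.7] Mz -0.07 p [ 542.35 -224.52  176.09] z 176.05 L 21.5 t 21.96 w 42.68
```

View pics/w2.png

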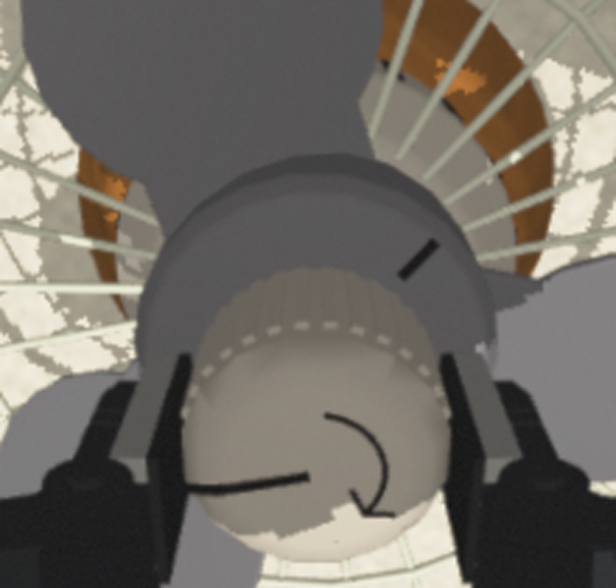

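The spinner's line now points at the left pad, (308,475) to (187,488) in the crop, and the hub line is at (438,242) to (402,277). Computing the remaining angle.

```bash
python3 - <<'E'
from turn import *
s=json.load(open('st.json')); 
c2=np.load('w2.npy',allow_pickle=True).item()['c'];c1=np.load('w1.npy',allow_pickle=True).item()['c']
def P(px,z,c,k,o): return pix2w('wrist',px[0]/k+o[0],px[1]/k+o[1],z,c)
def ang(a,b): d=b-a; return np.degrees(np.arctan2(d[1],d[0]))%360
o=(170,130)
print('now line',ang(P((308,475),.1796,c2,2.8,o),P((187,488),.1796,c2,2.8,o)),'hub',ang(P((402,277),.14,c2,2.8,o),P((438,242),.14,c2,2.8,o)),P((420,259),.14,c2,2.8,o))
o=(225,145)
print('home line',ang(P((300,365),.176,c1,5.5,o),P((328,485),.176,c1,5.5,o)),'hub',ang(P((333,145),.14,c1,5.5,o),P((344,88),.14,c1,5.5,o)))
print(s,np.degrees(s['yaw']))
E
```

```text
now line 343.87976265169874 hub 202.19650043696961 [ 0.5170137  -0.23495972  0.14      ]
home line 47.92802724270048 hub 204.91843472943816
{'p': [0.542336571994983, -0.22451166753307886, 0.17629649567802572], 'yaw': 2.712802448803405, 'lead': 0.021639136143718842, 'tot': 60.0} 155.4321309691897
```

```bash
python3 - <<'E'
from turn import *
turn(144)
c=eyes.camera_info('wrist'); im=eyes.snapshot('wrist'); np.save('w3.npy',dict(c=c),allow_pickle=True)
cv2.imwrite('pics/w3.png',cv2.resize(im[130:340,170:390,::-1],None,fx=2.8,fy=2.8,interpolation=2))
E
```

```text
63.0 [-0.   0.7  0.6] Mz 0.02 p [ 542.34 -224.48  176.51] z 176.49 L 21.8 t 22.56 w 42.38
69.0 [0.1 0.  0.4] Mz -0.0 p [ 542.34 -224.47  176.92] z 176.85 L 22.1 t 23.11 w 42.41
75.0 [0.3 0.8 0.7] Mz 0.07 p [ 542.34 -224.43  177.36] z 177.31 L 22.5 t 23.66 w 42.17
81.0 [0.4 0.7 0.2] Mz -0.0 p [ 542.37 -224.4   177.78] z 177.73 L 22.8 t 24.21 w 42.38
87.0 [ 0.3  0.3 -0.3] Mz -0.02 p [ 542.39 -224.39  178.16] z 178.13 L 22.8 t 24.76 w 42.36
93.0 [-0.4 -0.3 -0.3] Mz 0.04 p [ 542.37 -224.39  178.54] z 178.51 L 22.8 t 25.31 w 42.47
99.0 [ 0.2 -0.   1. ] Mz -0.0 p [ 542.39 -224.38  178.97] z 178.93 L 23.1 t 25.86 w 42.77
105.0 [ 0.3  0.7 -0. ] Mz 0.02 p [ 542.4  -224.34  179.38] z 179.34 L 23.2 t 26.41 w 42.39
111.0 [-0.  -0.3  0.2] Mz 0.02 p [ 542.41 -224.35  179.78] z 179.76 L 23.3 t 26.96 w 42.41
117.0 [0.4 0.1 0.1] Mz 0.02 p [ 542.43 -224.34  180.17] z 180.18 L 23.3 t 27.51 w 42.35
123.0 [-0.1  0.2  0.5] Mz 0.01 p [ 542.41 -224.33  180.59] z 180.55 L 23.5 t 28.06 w 42.83
129.0 [ 0.1  0.8 -0.3] Mz -0.06 p [ 542.42 -224.32  180.99] z 181.0 L 23.6 t 28.61 w 42.62
135.0 [0.2 0.2 0.5] Mz 0.0
[... 357 characters left out ...]
z 0.04 p [ 542.47 -224.21  183.  ] z 182.98 L 23.8 t 31.36 w 42.37
165.0 [-0.8  0.6 -0.4] Mz -0.03 p [ 542.44 -224.19  183.38] z 183.41 L 23.7 t 31.91 w 42.16
171.0 [0.1 0.4 0.3] Mz -0.01 p [ 542.46 -224.16  183.81] z 183.77 L 23.9 t 32.46 w 42.22
177.0 [-0.4  0.5 -0.1] Mz 0.01 p [ 542.45 -224.13  184.22] z 184.21 L 23.9 t 33.01 w 42.57
183.0 [ 0.4  0.1 -0.1] Mz -0.02 p [ 542.48 -224.14  184.62] z 184.63 L 24.0 t 33.56 w 42.44
189.0 [0.3 0.  0.2] Mz 0.03 p [ 542.5  -224.13  185.05] z 185.03 L 24.1 t 34.11 w 42.32
195.0 [-0.1  0.2  0.5] Mz 0.02 p [ 542.5  -224.12  185.44] z 185.43 L 24.0 t 34.66 w 42.55
201.0 [-0.3 -0.3  0.4] Mz -0.0 p [ 542.5  -224.12  185.86] z 185.85 L 24.2 t 35.21 w 42.51
```

View pics/w3.png

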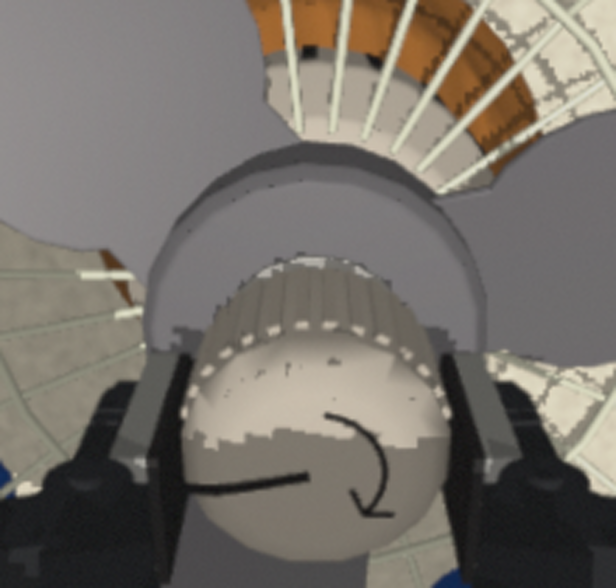

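The line hasn't moved relative to the jaws, (308,475) to (187,488), so there was no slip. It now sits at about 200° in world, against 202–205° for the hub line. I add 6° for margin, then lift under force watch.

```bash
python3 - <<'E'
from turn import *
turn(6); b=np.load('b.npy'); s=json.load(open('st.json')); p=np.array(s['p']); o=[np.pi,0,s['yaw']]
ok=True; z0=p[2]
while p[2]<z0+.006:
    p[2]+=.0005; ctrl.move_straight(p,o,.05); f=F(3)-b
    if round((p[2]-z0)*1e4)%10==0: print(round((p[2]-z0)*1e3,1),f.round(1))
    if abs(f[2])>5 or np.linalg.norm(f)>6: ok=False; print('STOP',f); break
if ok:
    ctrl.move_straight([*p[:2],.26],o,.06); print((F()-b).round(2),monitor.get_time(),monitor.get_joint_positions()[5])
    for y in (s['yaw'],):
        print(ctrl.solve_ik([.55,.2,.12],o))
E
```

```text
207.0 [-0.3  0.3  0.3] Mz -0.01 p [ 542.51 -224.09  186.3 ] z 186.28 L 24.4 t 35.81 w 42.11
1.0 [ 0.   0.2 -0.5]
2.0 [-0.1  0.1 -0.2]
3.0 [ 0.4  0.3 -0.3]
4.0 [-0.2  0.2 -0.5]
5.0 [-0.5  0.3 -0.2]
6.0 [ 0.2  0.1 -0.3]
[-0.41  0.2  -0.05] 40.6917 0.8616502244665649
[ 0.12547037  0.07760216 -0.17290874  1.32028543  0.          1.60145813]
```

Lifted free, with force staying below 1 N. I carry it over the tray and check from there.

```bash
python3 - <<'E'
from turn import *
s=json.load(open('st.json')); o=[np.pi,0,s['yaw']]
t=np.array([.538,.199])
ctrl.reach([*t,.26],o); ctrl.move_straight([*t,.13],o,.15)
print(monitor.get_time(),monitor.get_tool_pos(),monitor.get_gripper_width(),F())
c=eyes.camera_info('wrist'); im=eyes.snapshot('wrist'); im=im.copy()
for q in ((-.065,-.065),(.065,-.065),(.065,.065),(-.065,.065)):
    u,v=w2pix('wrist',np.array([t[0]+q[0],t[1]+q[1],.022]),c); cv2.circle(im,(int(u),int(v)),4,(255,0,0),-1)
cv2.imwrite('pics/w4.png',im[:,:,::-1])
E
```

```text
43.2667 [0.53866742 0.19898354 0.13114536] 0.042698017360871955 [ 0.00838256 -0.2704202  -0.30157847]
```

View pics/w4.png

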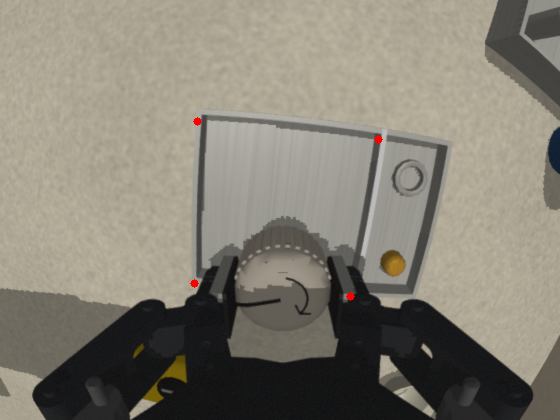

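The predicted inner corners fall 5–9 px from the bay's real ones, for example (197,121) against (207,116). I shift the target to (.542,.202) and lower gently.

```bash
python3 - <<'E'
from turn import *
s=json.load(open('st.json')); o=[np.pi,0,s['yaw']]; t=[.542,.202]
ctrl.move_straight([*t,.10],o,.1); ctrl.move_straight([*t,.039],o,.06); ctrl.hold(.3); b=F(8)
z=.039
while z>.030:
    z-=.0004; ctrl.move_straight([*t,z],o,.03); f=F(3)-b
    if f[2]>2.5: break
print('touch',z,f.round(2),monitor.get_tool_pos(),monitor.get_time())
z+=.0002; ctrl.move_straight([*t,z],o,.03); print((F()-b).round(2))
for w in (.044,.047,.052,.062): claw.move_gripper(w); print((F()-b).round(2))
ctrl.hold(.2); ctrl.move_straight([*t,.12],o,.08); ctrl.move_straight([*t,.2],o,.15)
print(monitor.get_time(),monitor.get_tool_pos())
im=eyes.snapshot('wrist'); c=eyes.camera_info('wrist'); print(w2pix('wrist',np.array([*t,.038]),c))
top=eyes.snapshot('top')
a=cv2.resize(im[100:380,140:420],(500,500)); b2=cv2.resize(eyes.snapshot('scene')[130:380,160:410],(300,300)); b3=cv2.resize(top[140:290,110:260],(300,300))
cv2.imwrite('pics/w5.png',np.hstack([np.vstack([a,np.zeros((100,500,3),np.uint8)]),np.vstack([b2,b3])])[:,:,::-1])
E
```

```text
touch 0.03380000000000003 [-2.   -1.07  5.77] [0.54210394 0.20200169 0.0343284 ] 48.9083
[-1.24 -0.72  5.83]
[ 0.86 -0.13  2.03]
[ 0.49 -0.11  0.36]
[ 0.23 -0.43  0.29]
[ 0.33 -0.43  0.3 ]
52.3583 [0.54170654 0.20196537 0.19900606]
(np.float64(282.54145124826647), np.float64(198.7129232411964))
```

View pics/w5.png

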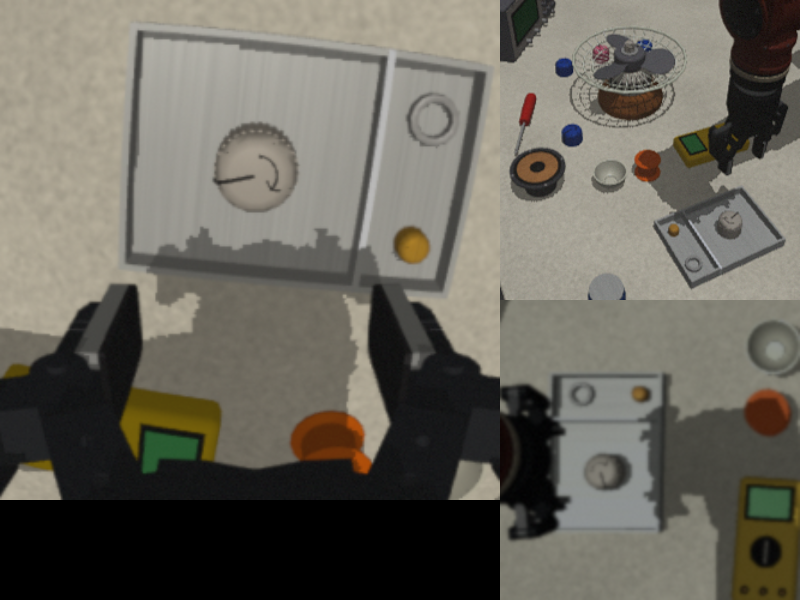

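The spinner stands upright, line side up, near the middle of the large bay at (256,168) in the left panel. The gripper is clear and the other items look undisturbed. I hand in.

```bash
python3 -c "
from rig import job,monitor
job.sign_off();print(monitor.get_time())"
```

```text
the job is handed in; nothing more can be done
the job is handed in; nothing more can be done
```

The spinner is off the fan and standing in the large bay of the parts tray; I handed the job in at about 52 s of the 72 s allowed. No verdict is reported, so what follows rests on my own readings.

- **Turning:** I centred on the cap by touch at two jaw angles, then turned it about 210° clockwise in one grasp. The arm followed the thread up by about 14 mm, roughly 24 mm a turn. The wrist force was about 6 N when the jaws closed and under 2 N in the logged readings while turning.
- **Line match:** The two lines were within about 10° by calculation. I could not see them meet, because the spinner hid the hub's line at the end.
- **Lifting:** It came off freely, with less than 1 N on the wrist.
- **Placing:** The wrist felt about 6 N when the spinner touched the tray floor. It was released at (0.542, 0.202).
- **Last pictures:** They show it upright, line side up, near the middle of the bay. The gripper is clear and nothing else appears to have moved.

The first top-camera position for the cap was about 5 mm off the wrist-camera one. I used the wrist camera and corrected it by touch. The tray position also needed a shift of about 4 mm before placing.

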